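# Set the indexing head to its stop and lock it

### The arm

A 7-joint arm with a two-finger parallel gripper is mounted at the origin on the work surface. World frame = base frame: x ahead of the robot, y to its left, z up, the work surface at z = 0. Lengths are in m, angles in rad, forces in N, time in s.
With the tool pointing down it reaches from about 0.425 to 0.925 m from the base axis. Payload 6.8 kg.
Tool frame: the origin (TCP) lies midway between the tips of the shut fingers; the grasp point (between the pads) lies 19 mm behind it; z points along the fingers, y is the direction in which the jaws open and shut (so a half turn about z gives the same grasp; the last joint's range is limited). The gripper opens to 85 mm and grips with 20 to 120 N. Pads are 22 mm wide; open, the fingers measure 114 mm over their backs; the gripper's body (76 mm by 85 mm) begins 54 mm behind the grasp point. The pads swing forward as they close: fully open they stand 13 mm farther back than shut.
Start: joints at [-1.362, 0.477, 0.022, 1.555, -0.011, 1.109, -0.083], TCP at [0.21, 0.641, 0.231] pointing down, gripper open.
Joint ranges: [-2.96, 2.96], [-0.34, 2.1], [-1.41, 1.46], [0.24, 2.44], [-1.37, 4.51], [0.17, 1.92], [-2.96, 2.96]. Speed limits (rad/s): [2.39, 2.39, 3.14, 3.14, 3.14, 3.14, 3.14].

### API

Orientations are given as a unit quaternion [w, x, y, z].
In Python, from station import bot, vision gives the robot as it stands.
- The arm moves only by the tool move_arm, never from a script. Its argument "increments" is text: rows parted by semicolons, each of 7 numbers parted by spaces: the opening, from 0 (shut) to 1 (fully open), then the shift along the world's x, y, z in mm, then the turn, a rotation vector about the world's x, y, z in rad. In form: grip x y z rx ry rz; .... A call has exactly 8 rows; each row shifts and turns the commanded pose from where the row before left it; what a row does not reach is not made up. A row lasts 1/8 s, in which the tool goes at most 62.5 mm and 10.7 degrees, less where a joint would pass 70% of its speed; a pose out of reach is approached as far as the arm can. A call with a gripper value outside its range is refused whole. The fingers move at their own pace and stop on an object; "newtons" is the grip in N (left out, the last holds). Time passes only in rows, so rows that do not move let the fingers close, or fill a call up. It gives the time, the measured TCP pose, the force and the opening at its end, in the units of the state.
- bot.get_obs(): the state, without advancing time (a new reading comes with each control period).
- vision.read_camera(name): name is "scene" or "top"; returns (picture, depth): 420x560x3 uint8, red, green, blue; 420x560 float32, m along the optical axis (not along the pixel's ray), 0 where there is no reading.
- vision.calibration(name): a dict with "fx", "fy", "cx", "cy" (pixels), "k1" (the pictures are not rectified: a ray, as slopes to the right and down, at radius r is drawn at 1 + k1 r^2 times it, then the intrinsics apply), "R" (3x3) and "t" (3): a world point X has camera coordinates R X + t. Camera axes: x right, y down, z forward; pixel columns grow to the right and rows downward; lengths in m; the calibration is good to about 2 mm. A picture is of the moment at which its call begins. calibration takes no time and is no camera call.
- bot.hand_in(): hands the job in, once; it reports no verdict.
The state is a dict: "t": time; "q": joint angles; "joint_vel": joint speeds; "joint_torque": joint torques, N m; "eef_pos": TCP position; "tool_rot": TCP orientation; "contact_force": force on the tool from outside, world axes, zero at the start; "torque": the same for the moment, N m; "gripper_width": opening from 0.0 (shut) to 1.0 (fully open).
Only numpy, scipy, OpenCV 4.12 (cv2) and the standard library are available. Lean on these libraries where they do the work, as an engineer would, in place of code of your own. Each camera call takes 0.05 s, during which the arm holds its last target.

### The job

Get the goldsmith's indexing head ready for drilling: turn its black bar knob until the steel arm lies over the brass stop that marks the angle on the scale and their two holes line up, then take the lock pin from the wooden block and push it down through both holes until its head sits on the arm. Do not shift the brass stop or disturb the other things on the bench; leave the pin released.

Things in the scene. Friction and masses are not known exactly. Their poses are not given: they have to be found in the camera images.
- index_head: Grey base of the indexing head, fixed to the bench: round foot 190 mm across, 12 mm high, white scale ticks every 10 degrees on top. Origin under the foot's centre, on the vertical knob axis; z up. At its -x side, out to 150 mm from the axis, a small work spindle at most 50 mm high, not used here. A fixed column and collar (72 mm across, top 52 mm up) carry stop and knob.
- knob_grip (a point): Point on the knob's axis, 83 mm above the bench, at the height to grip the knob. The black bar grip is 46 mm long (along this frame's x), 16 mm thick (y) and 32 mm high, from 65 to 97 mm above the bench; z up. The steel arm points along this frame's +x. The knob turns with a light drag (about 0.06 N m) and stays where it is left.
- index_knob (a joint): Angle of the knob and its steel arm: 0 when the arm is 0.75 rad anticlockwise (from above) of the base's +x, growing clockwise seen from above. It can turn from -0.4 to 1.9 rad. Arm and stop line up when this equals joint index_stop.
- knob_hole (a point): Centre of the mouth (upper face, 64 mm above the bench) of the vertical 12 mm through hole near the end of the knob's steel arm, 68 mm from the knob axis. The arm's end is 34 x 30 mm, 10 mm thick, its tip 85 mm from the axis. Same axes as knob_grip: x outward along the arm, z up.
- index_stop (a joint): Angle of the brass stop, counted the same way and from the same zero as index_knob. It marks the wanted angle and is clamped stiffly: it must stay where it is.
- stop_hole (a point): Centre of the mouth (upper face, 50 mm above the bench) of the vertical 12 mm through hole in the brass stop, a lug of the same shape as the arm's end (34 x 30 x 10 mm), 68 mm from the knob axis, 4 mm below the level of the arm's underside. Below it is free air down to the foot, 12 mm above the bench. x outward, z up.
- lock_pin: Loose steel lock pin, about 60 g, standing upright in the wooden block. Origin at the lower tip, z along the pin towards the head. Shank 10 mm thick, 40 mm long, its last 9 mm tapering to 5 mm at the tip; plain round head 18 mm across and 30 mm high, from 40 to 70 mm above the tip; the shank runs loosely in all holes.
- pin_shoulder (a point): Point on the pin's axis on the underside of its head, 40 mm above the tip. It rests on the block's top at the start and on the arm's upper face when the pin is fully in.
- pin_block: Fixed wooden block, 62 x 62 mm and 50 mm high, with one vertical 12 mm hole through its centre, in which the lock pin stands at the start with its head above the block. Origin under its centre.
- spool: Loose dark wooden thread spool standing on the bench, 36 mm across and 45 mm high; bystander, to be left alone. Origin under its centre.
- jar: Loose small glass jar with a steel lid, 40 mm across and 50 mm high; bystander, to be left alone. Origin under its centre.
- burnisher: Loose hand burnisher with a wooden handle, about 160 mm long, lying on the bench along its x; bystander, to be left alone.

How it is judged:
On the way:
1. the knob is turned so that the arm's hole is over the stop's hole, within 4 mm, and stands still with the pin not yet in (horizontal distance between knob_hole and stop_hole below 0.004 m and velocity of joint index_knob between -0.1 and 0.1 rad/s and distance between pin_shoulder and knob_hole above 0.03 m), for 0.3 s.
At the end, for the whole second after the job is handed in: The arm's hole is within 4 mm of the stop's hole (seen from above); the lock pin stands through both, its axis within 4 mm of each hole's centre and within 0.12 rad of vertical, the underside of its head less than 3 mm above the arm; the stop is within 5 mm of where it was; the pin is at rest (horizontal distance between each of knob_hole, lock_pin and stop_hole below 0.004 m and horizontal distance between pin_shoulder and knob_hole below 0.004 m and z of pin_shoulder in the frame of knob_hole below 0.003 m and angle between lock_pin's own z axis and vertical below 0.12 rad and linear speed of lock_pin below 0.02 m/s and distance of stop_hole from where it was at the start of the episode below 0.005 m); the robot touches nothing.
It fails at once if the brass stop is shifted by more than 5 mm (distance of stop_hole from where it was at the start of the episode above 0.005 m).
It fails at once if the spool, the jar or the burnisher is moved by more than 25 mm (distance of any of spool, jar, burnisher from where it was at the start of the episode above 0.025 m).
It also fails if it takes over 53 s, if anything falls off the work surface, if the arm or the gripper's body presses on something with over 40 N, if the wrist force passes 120 N, or if a joint passes its speed limit or range.

## Working session

There is one attempt and no reset: what is moved stays moved. The work goes in short steps, Python scripts to look and compute and a tool call to move; the robot and the scene stay as the last step left them, time stands still between calls to the robot, and variables do not carry over. Pictures are saved under pics/ and viewed, and the job is handed in when it is done.

Besides the shell and the picture viewer there is one more tool, called by a JSON object that holds its "fn" and its "kwargs". move_arm: Moves the arm, as the interface text tells. Its arguments: {"type":"object","properties":{"increments":{"type":"string"},"newtons":{"type":"number"}},"required":["increments"]}

```bash
mkdir -p pics; ls
cat > look.py <<'E'
from station import bot, vision
import cv2,numpy as np,pickle
def grab(tag):
    d={}
    for n in("scene","top"):
        p,z=vision.read_camera(n); c=vision.calibration(n)
        cv2.imwrite(f"pics/{tag}_{n}.png",p[:,:,::-1]); d[n]=(p,z,c)
    pickle.dump(d,open(f"{tag}.pkl","wb")); return d
def K(c): return np.array([[c["fx"],0,c["cx"]],[0,c["fy"],c["cy"]],[0,0,1.]])
def plane(c,uv,h):
    # ray onto z=h
    s=cv2.undistortPoints(np.float64(uv).reshape(-1,1,2),K(c),np.array([c["k1"],0,0,0.]),).reshape(-1,2)
    R=np.array(c["R"]);t=np.array(c["t"]).reshape(3)
    C=-R.T@t; d=np.c_[s,np.ones(len(s))]@R
    return C+d*((h-C[2])/d[:,2])[:,None]
def deproj(c,z):
    H,W=z.shape; v,u=np.mgrid[:H,:W]
    s=cv2.undistortPoints(np.float64(np.stack([u,v],-1)).reshape(-1,1,2),K(c),np.array([c["k1"],0,0,0.])).reshape(H,W,2)
    P=np.dstack([s*z[...,None],z]); return (P-np.array(c["t"]).reshape(3))@np.array(c["R"])
def proj(c,X):
    R=np.array(c["R"]);t=np.array(c["t"]).reshape(3)
    P=np.atleast_2d(X)@R.T+t; s=P[:,:2]/P[:,2:]; s=s*(1+c["k1"]*(s**2).sum(1,keepdims=True))
    return s*[c["fx"],c["fy"]]+[c["cx"],c["cy"]]
E
python3 - <<'E'
from look import *
print(bot.get_obs()); d=grab("a")
for n in d:
    c=d[n][2]; print(n,c, -np.array(c["R"]).T@np.array(c["t"]).reshape(3))
E
```

```text
pics
{'t': 0.0, 'q': array([-1.36210362,  0.47781107,  0.02230322,  1.55645394, -0.01147679,
        1.10927827, -0.08308217]), 'joint_vel': array([-0.00109288, -0.0009651 , -0.00133531, -0.0003815 ,  0.00068698,
        0.00081457,  0.00035302]), 'joint_torque': array([-2.72436409e-04, -5.96436489e+01,  1.60749525e+00, -2.81197160e+01,
        1.23689047e-02,  9.27159155e-03,  1.52260429e-05]), 'eef_pos': array([0.2100918 , 0.64085297, 0.2303166 ]), 'tool_rot': array([-7.42784071e-05,  1.57694188e-01,  9.87487576e-01, -9.08383155e-04]), 'contact_force': array([-0.38835735, -0.62627091, -0.27215578]), 'torque': array([ 0.03333606,  0.0308723 , -0.01827533]), 'gripper_width': 1.0007740387996515}
scene {'fx': 405.44040025902893, 'fy': 405.44040025902893, 'cx': 279.9894125897564, 'cy': 201.93319455064128, 'k1': -0.059404866326765, 'R': array([[ 0.4045683 ,  0.91443836,  0.01126848],
       [ 0.49482249, -0.20852511, -0.84360416],
       [-0.76907424,  0.3468714 , -0.53684732]]), 't': array([-0.2434418 , -0.19924785,  1.15876619])} [ 1.08825838 -0.22087851  0.45673742]
top {'fx': 510.151163176241, 'fy': 510.151163176241, 'cx': 274.5460720684688, 'cy': 206.9116961830326, 'k1': 0.006487195359898361, 'R': array([[-2.39925642e-04, -9.99678413e-01, -2.53577167e-02],
       [-9.97842601e-01,  1.90409671e-03, -6.56240612e-02],
       [ 6.56512409e-02,  2.52872651e-02, -9.97522165e-01]]), 't': array([0.01769521, 0.55194961, 0.78841842])} [ 0.49900243 -0.00329839  0.82313474]
```

View pics/a_scene.png

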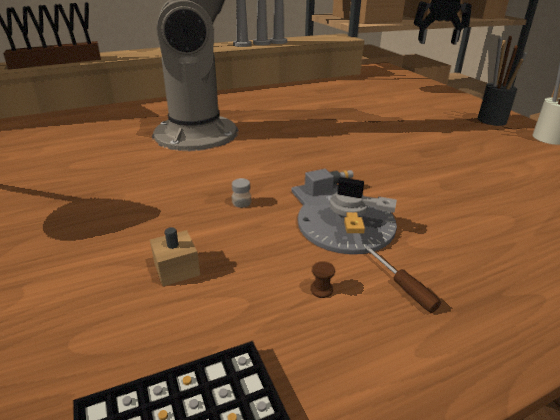

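View pics/a_top.png

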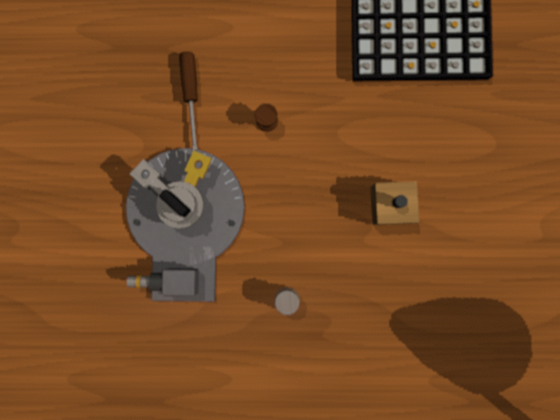

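The top view shows the head's foot around (185,205), the arm hole near (145,174), the brass stop hole near (198,164), the black knob near (175,203), and the pin head at (400,202) on the block. The spool is at (266,117), the jar at (287,302) and the burnisher at (190,100). I'll measure these now.

Run:
```python
from look import *
d=pickle.load(open("a.pkl","rb"))
p,z,c=d["top"]; P=deproj(c,z)
crop=p[120:320,100:260]; cv2.imwrite("pics/a_crop.png",cv2.resize(crop[:,:,::-1],None,fx=3.7,fy=2.99*1.0 if 0 else 3.0*1.0,interpolation=cv2.INTER_CUBIC)[:600])
cv2.imwrite("pics/a_crop2.png",cv2.resize(p[170:235,365:430,::-1],None,fx=8,fy=8,interpolation=cv2.INTER_CUBIC))
H=P[...,2]
def rep(name,m,h=None):
    n,l,s,ce=cv2.connectedComponentsWithStats(m.astype(np.uint8))
    for i in range(1,n):
        if s[i,4]<40: continue
        q=np.argwhere(l==i)[:,::-1].astype(np.float32); r=cv2.minAreaRect(q)
        zz=np.median(H[l==i]); print(name,"px",ce[i].round(1),"n",s[i,4],"z",zz.round(4),"xy",plane(c,ce[i],zz if h is None else h)[0].round(4), "rect",r[1],r[2])
u,v=np.meshgrid(np.arange(560),np.arange(420))
reg=(u>110)&(u<260)&(v>130)&(v<310)
rep("knobtop",(H>.088)&(H<.105)&reg)
rep("arm",(H>.058)&(H<.070)&reg)
rep("stopz",(H>.044)&(H<.0545)&reg)
rep("foot",(H>.006)&(H<.018)&reg)
blk=(u>360)&(u<430)&(v>160)&(v<240)
rep("block",(H>.044)&(H<.056)&blk)
rep("pinhead",(H>.07)&(H<.09)&blk)
hsv=cv2.cvtColor(p,cv2.COLOR_RGB2HSV)
rep("yellow",(hsv[...,0]>20)&(hsv[...,0]<32)&(hsv[...,1]>150)&(hsv[...,2]>120)&reg,.05)
rep("dark",(p.max(2)<50)&reg)
rep("darkpin",(p.max(2)<75)&blk)
```

```text
knobtop px [173.3 202.1] n 367 z 0.0974 xy [0.5539 0.1603 0.0974] rect (32.10525894165039, 11.53076171875) 42.709388732910156
arm px [163.5 189.9] n 1146 z 0.0653 xy [0.5747 0.1826 0.0653] rect (73.53910827636719, 33.941123962402344) 45.0
stopz px [189.1 188.4] n 1193 z 0.0518 xy [0.5783 0.1466 0.0518] rect (46.13325500488281, 79.54916381835938) 37.87498474121094
stopz px [174.1 281.8] n 1064 z 0.0504 xy [0.4368 0.1681 0.0504] rect (26.0, 49.0) 90.0
foot px [187.6 220.2] n 9248 z 0.0129 xy [0.5314 0.156  0.0129] rect (167.57089233398438, 117.81861114501953) 72.6459732055664
block px [396.1 202.1] n 1549 z 0.0504 xy [ 0.5568 -0.1674  0.0504] rect (41.04771041870117, 42.33826446533203) 87.61405944824219
pinhead px [400.6 200.5] n 138 z 0.0805 xy [ 0.5569 -0.1674  0.0805] rect (11.0, 13.0) 90.0
yellow px [196.  167.7] n 467 z 0.0508 xy [0.6104 0.1367 0.05  ] rect (19.564661026000977, 30.725709915161133) 23.198589324951172
dark px [174.2 202.9] n 358 z 0.0974 xy [0.5528 0.159  0.0974] rect (33.49910354614258, 11.099099159240723) 42.273685455322266
dark px [156.  274.7] n 66 z 0.0446 xy [0.447  0.1973 0.0446] rect (6.0, 11.0) 90.0
darkpin px [372.8 203.1] n 228 z 0.0199 xy [ 0.5576 -0.1374  0.0199] rect (41.00199890136719, 7.095882415771484) 84.47245788574219
darkpin px [398.8 201.6] n 140 z 0.0797 xy [ 0.5553 -0.1649  0.0797] rect (11.0, 14.0) 90.0
```

Run:
```python
from look import *
d=pickle.load(open("a.pkl","rb"))
for n,(a,b,e,f) in (("top",(120,280,110,260)),("scene",(150,260,280,420))):
    p=d[n][0]; cv2.imwrite(f"pics/z_{n}.png",cv2.resize(p[a:b,e:f,::-1],None,fx=3.7*1 if n=="top" else 5,fy=3.7 if n=="top" else 5,interpolation=cv2.INTER_CUBIC))
```

```text
(no output)
```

View pics/z_top.png

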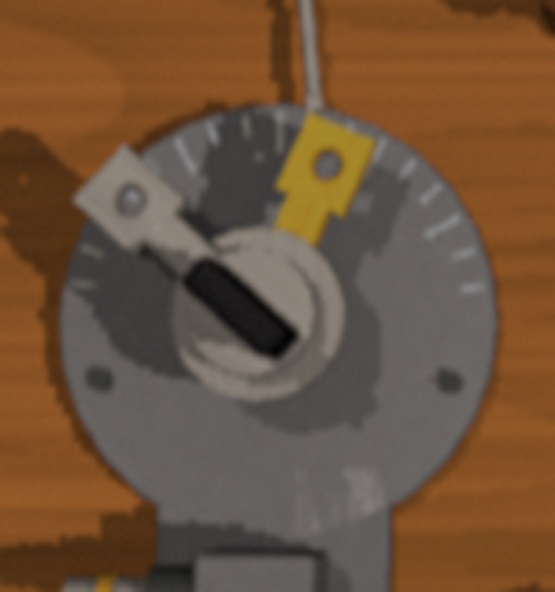

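View pics/z_scene.png

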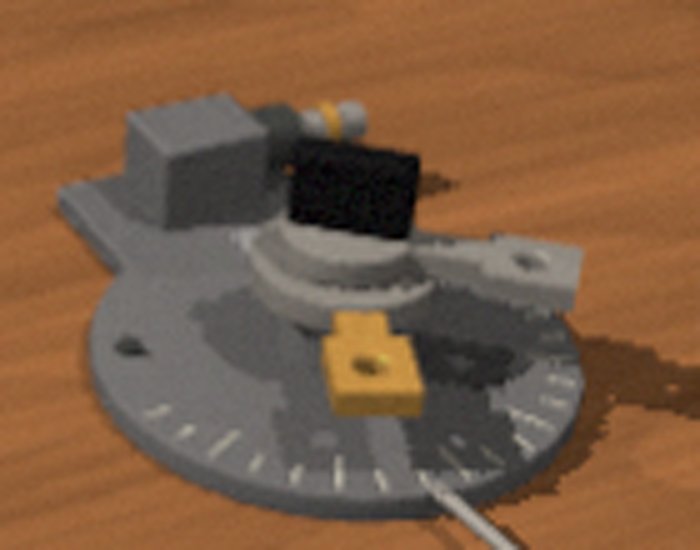

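Zoomed, the holes in the top view are at about (145,173.7) for the arm and (198.3,163.8) for the stop. In the scene view they are at about (386,201.8) and (353.8,222.8). I'll cross-check the heights and radii from both views.

Run:
```python
from look import *
d=pickle.load(open("a.pkl","rb"))
T=d["top"][2];S=d["scene"][2]
ct,cs=(lambda a:(np.array(a)+.5)/3.7-.5+[110,120]),(lambda a:(np.array(a)+.5)/5-.5+[280,150])
A={}
for n,t,s,h in(("armhole",(131,200),(532,261),.064),("stophole",(328,163),(371,366),.05),):
    a=plane(T,ct(t),h)[0];b=plane(S,cs(s),h)[0]; A[n]=a; print(n,a.round(4),b.round(4))
# foot: edge circle in the top picture: z-zoom extreme points of foot outline at h=.012
pts=np.array([(61,325),(497,325),(280,103),(95,425),(450,455),(130,170),(430,170)])
X=plane(T,ct(pts),.012)[:,:2]
M=np.c_[2*X,np.ones(len(X))]; sol=np.linalg.lstsq(M,(X**2).sum(1),rcond=None)[0]
print("foot circle",sol[:2],np.sqrt(sol[2]+sol[:2]@sol[:2]))
# knob top corners
k=np.array([(205,259),(299,336),(275,360),(184,281)]);X=plane(T,ct(k),.097); print("knob corners",X.round(4),X.mean(0), np.linalg.norm(np.diff(X,axis=0),axis=1))
kc=X.mean(0)[:2]
for n in A:
    v=A[n][:2]-kc; print(n,np.hypot(*v),np.degrees(np.arctan2(v[1],v[0])))
# knob via scene top corners
k=np.array([(296,139),(421,156),(415,240),(289,208)]);
X=plane(S,cs(k[:2]),.097);print("scene knob top-front edge",X.round(4))
for nm,c,mk in(("top",T,0),("scene",S,0)):
    p=d[nm][0]
    print(nm,"proj pin head top, block",proj(c,[[.5569,-.1674,.12],[.5569,-.1674,.05],[.5569,-.1674,.09]]).round(1))
hs=cv2.cvtColor(d["scene"][0],cv2.COLOR_RGB2HSV)
cv2.imwrite("pics/z_pin.png",np.hstack([cv2.resize(d["scene"][0][220:290,140:210,::-1],(400,400),interpolation=cv2.INTER_CUBIC),cv2.resize(d["top"][0][170:240,365:435,::-1],(400,400),interpolation=cv2.INTER_CUBIC)]))
```

```text
armhole [0.5995 0.2112 0.064 ] [0.6003 0.2112 0.064 ]
stophole [0.6165 0.1333 0.05  ] [0.6172 0.1329 0.05  ]
foot circle [0.55402109 0.1602395 ] 0.0936203360828024
knob corners [[0.572  0.1726 0.097 ]
 [0.542  0.1356 0.097 ]
 [0.5327 0.1448 0.097 ]
 [0.5634 0.1806 0.097 ]] [0.55250563 0.15840045 0.097     ] [0.0476452  0.01308609 0.04723049]
armhole 0.07069480596735782 48.31467985547512
stophole 0.06878138895448356 -21.44027544065193
scene knob top-front edge [[0.5381 0.145  0.097 ]
 [0.5667 0.1806 0.097 ]]
top proj pin head top, block [[406.9 198.2]
 [396.1 202. ]
 [402.1 199.9]]
scene proj pin head top, block [[167.2 208.6]
 [173.3 245.1]
 [169.9 224.8]]
```

View pics/z_pin.png

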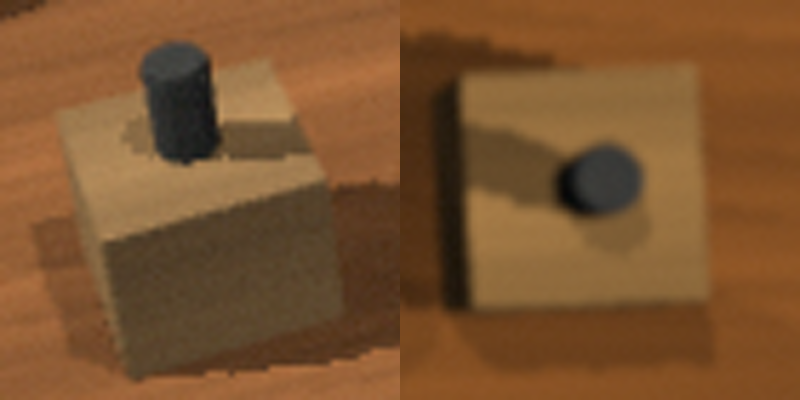

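Run:
```python
from look import *
d=pickle.load(open("a.pkl","rb"))
T=d["top"][2];S=d["scene"][2]
t=np.array([607-400,178])/5.714-.41+[365,170]; s=np.array([176,61])/5.714-.41+[140,220]
print(plane(T,t,.08),plane(S,s,.08))
print("block ctr",plane(T,(np.array([[64,75],[296,66],[308,303],[70,310]])/5.714-.41+[365,170]).mean(0),.05))
```

```text
[[ 0.55653832 -0.16783525  0.08      ]] [[ 0.55741861 -0.16813403  0.08      ]]
block ctr [[ 0.55609085 -0.16852467  0.05      ]]
```

{"fn": "move_arm", "kwargs": {"increments": "0.6 21.5 -30 -5 0 0 0.0723; 0.6 21.5 -30 -5 0 0 0.0723; 0.6 21.5 -30 -5 0 0 0.0723; 0.6 21.5 -30 -5 0 0 0.0723; 0.6 21.5 -30 -5 0 0 0.0723; 0.6 21.5 -30 -5 0 0 0.0723; 0.6 21.5 -30 -5 0 0 0.0723; 0.6 21.5 -30 -5 0 0 0.0723", "newtons": 40}}

```text
t: 1.1
eef_pos: [0.3827, 0.4002, 0.1908]
tool_rot: [-0.0, -0.132, 0.991, -0.0]
contact_force: [0.4, -0.3, 0.6]
gripper_width: 0.599
```

{"fn": "move_arm", "kwargs": {"increments": "0.6 21.5 -30 -5 0 0 0.0723; 0.6 21.5 -30 -5 0 0 0.0723; 0.6 21.5 -30 -5 0 0 0.0723; 0.6 21.5 -30 -5 0 0 0.0723; 0.6 21.5 -30 -5 0 0 0.0723; 0.6 21.5 -30 -5 0 0 0.0723; 0.6 21.5 -30 -5 0 0 0.0723; 0.6 21.5 -30 -5 0 0 0.0723"}}

```text
t: 2.1
eef_pos: [0.5546, 0.1603, 0.1508]
tool_rot: [-0.0, -0.409, 0.913, 0.0]
contact_force: [-0.4, 1.7, 0.4]
gripper_width: 0.6
```

{"fn": "move_arm", "kwargs": {"increments": "0.6 0 0 -25 0 0 0; 0.6 0 0 -25 0 0 0; 0.6 0 0 -20 0 0 0; 0.6 0 0 -11 0 0 0; 0 0 0 0 0 0 0; 0 0 0 0 0 0 0; 0 0 0 0 0 0 0; 0 0 0 0 0 0 0", "newtons": 30}}

```text
t: 3.1
eef_pos: [0.5555, 0.161, 0.0712]
tool_rot: [0.001, -0.407, 0.913, -0.0]
contact_force: [4.4, -2.6, 0.4]
gripper_width: 0.178
```

{"fn": "move_arm", "kwargs": {"increments": "0 0 0 0 0 0 -0.1; 0 0 0 0 0 0 -0.14; 0 0 0 0 0 0 -0.14; 0 0 0 0 0 0 -0.14; 0 0 0 0 0 0 -0.14; 0 0 0 0 0 0 -0.14; 0 0 0 0 0 0 -0.14; 0 0 0 0 0 0 -0.1"}}

```text
t: 4.1
eef_pos: [0.5557, 0.1606, 0.0711]
tool_rot: [0.001, 0.102, 0.995, 0.0]
contact_force: [4.5, -3.3, 0.5]
gripper_width: 0.181
```

{"fn": "move_arm", "kwargs": {"increments": "0 0 0 0 0 0 -0.1; 0 0 0 0 0 0 -0.07; 0 0 0 0 0 0 -0.04; 0 0 0 0 0 0 0; 0 0 0 0 0 0 0; 0 0 0 0 0 0 0; 0 0 0 0 0 0 0; 0 0 0 0 0 0 0"}}

```text
t: 5.1
eef_pos: [0.5556, 0.1605, 0.0711]
tool_rot: [0.001, 0.204, 0.979, 0.0]
contact_force: [3.9, -2.2, 0.7]
gripper_width: 0.182
```

Run:
```python
from look import *
d=grab("b"); print(bot.get_obs())
p=d["top"][0]; s=d["scene"][0]
cv2.imwrite("pics/b_z.png",np.hstack([cv2.resize(p[130:230,150:250,::-1],(400,400),interpolation=cv2.INTER_CUBIC),cv2.resize(s[170:270,300:400,::-1],(400,400),interpolation=cv2.INTER_CUBIC)]))
```

```text
{'t': 5.2, 'q': array([-0.61595437,  0.53402156,  0.29550028,  1.93516607, -0.22990059,
        0.70225756,  0.97622562]), 'joint_vel': array([-6.05437590e-04, -1.98862843e-04, -1.21957420e-03,  1.07855124e-04,
        1.30669642e-03,  5.92255211e-05, -1.21964134e-03]), 'joint_torque': array([-2.78740279e+00, -5.20675492e+01,  2.70996474e+00, -1.84748161e+01,
       -8.26569926e-01,  8.26260746e-01,  5.17408352e-02]), 'eef_pos': array([0.55563383, 0.16054997, 0.07115236]), 'tool_rot': array([1.31006389e-03, 2.04210795e-01, 9.78926039e-01, 2.13509654e-04]), 'contact_force': array([ 3.24036053, -4.31142763,  1.36055156]), 'torque': array([-0.78629069, -0.74341665, -0.01559338]), 'gripper_width': 0.178233308877782}
```

View pics/b_z.png

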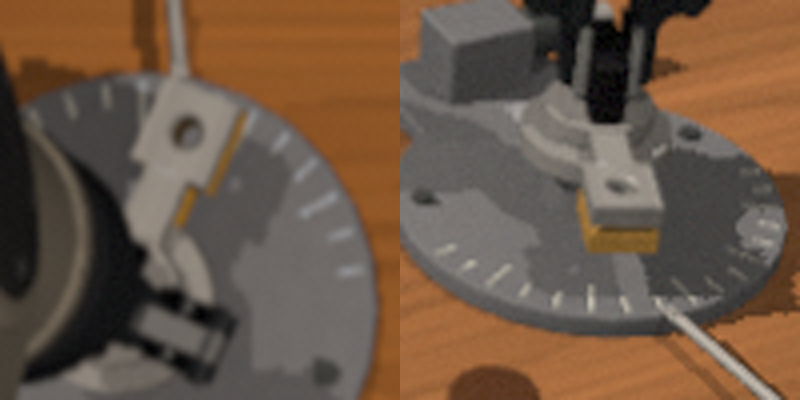

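Run:
```python
from look import *
T=vision.calibration("top");S=vision.calibration("scene")
a=plane(T,[187/4-.4+150,132/4-.4+130],.064)[0];b=plane(S,[222/4-.4+300,186/4-.4+170],.064)[0]
ax=np.array([.5543,.1604])
for q in(a,b,np.array([.6165,.1333]),np.array([.6172,.1329])): v=q[:2]-ax; print(q.round(4),np.hypot(*v),np.degrees(np.arctan2(v[1],v[0])))
```

```text
[0.6161 0.1337 0.064 ] 0.06727768181456929 -23.359083436140565
[0.6173 0.1336 0.064 ] 0.06848934079289154 -23.02796509781002
[0.6165 0.1333] 0.06784725491867746 -23.54233888873734
[0.6172 0.1329] 0.06864881645010346 -23.615040643747854
```

The two holes agree to within about 0.5 mm in both views. I'll release the knob, lift and move toward the pin.

{"fn": "move_arm", "kwargs": {"increments": "0 0 0 0 0 0 -0.006; 0 0 0 0 0 0 0; 0.5 0 0 0 0 0 0; 0.5 0 0 0 0 0 0; 0.5 0 0 0 0 0 0; 0.5 0 0 20 0 0 0; 0.5 0 0 40 0 0 0; 0.5 0 0 40 0 0 0"}}

```text
t: 6.2
eef_pos: [0.5537, 0.1616, 0.1711]
tool_rot: [-0.001, 0.206, 0.978, -0.0]
contact_force: [0.6, 0.7, -0.4]
gripper_width: 0.498
```

{"fn": "move_arm", "kwargs": {"increments": "0.5 0 -41 0 0 0 0; 0.5 0 -41 0 0 0 0; 0.5 0 -41 0 0 0 0; 0.5 0 -41 0 0 0 0; 0.5 0 -41 0 0 0 0; 0.5 0 -41 0 0 0 0; 0.5 0 -41 0 0 0 0; 0.5 0 -41 0 0 0 0"}}

```text
t: 7.2
eef_pos: [0.5541, -0.1675, 0.1703]
tool_rot: [-0.0, 0.206, 0.978, 0.0]
contact_force: [0.4, 0.4, 0.3]
gripper_width: 0.501
```

Run:
```python
from look import *
d=grab("c"); print(bot.get_obs())
p=d["top"][0]; s=d["scene"][0]
cv2.imwrite("pics/c_z.png",np.hstack([cv2.resize(p[130:230,150:250,::-1],(400,400),interpolation=cv2.INTER_CUBIC),cv2.resize(s[170:270,300:400,::-1],(400,400),interpolation=cv2.INTER_CUBIC)]))
```

```text
{'t': 7.3, 'q': array([-0.14520055,  0.40917013,  0.43541603,  1.87297578, -0.21186358,
        0.90410956,  1.53787253]), 'joint_vel': array([-0.05001689, -0.00892696, -0.05782275,  0.01640979, -0.01695008,
        0.00605136, -0.05205459]), 'joint_torque': array([-3.82986842e-01, -4.64724255e+01,  5.35978585e+00, -2.45431727e+01,
       -1.00032622e-01, -4.21178062e-02,  5.38624059e-01]), 'eef_pos': array([ 0.5532028 , -0.17221294,  0.17066156]), 'tool_rot': array([ 3.87352107e-04,  2.10020556e-01,  9.77696011e-01, -1.31347376e-03]), 'contact_force': array([-0.31673536,  0.34253634,  1.01225389]), 'torque': array([-0.0035941 ,  0.05290852, -0.01728544]), 'gripper_width': 0.4976023844221102}
```

View pics/c_z.png

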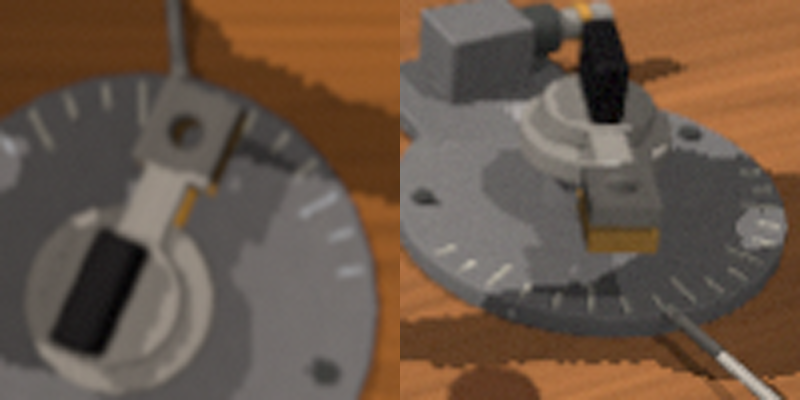

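View pics/c_scene.png

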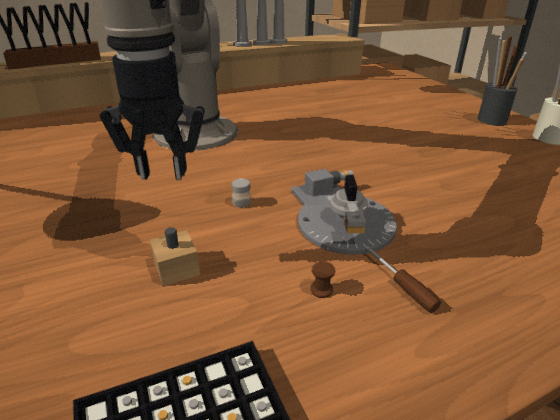

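The knob stayed at the set angle, with the arm hole still at zoom (187,131). Next I'll descend on the pin.

{"fn": "move_arm", "kwargs": {"increments": "0.5 2.5 0 0 0 0 0; 0.5 0 0 -20 0 0 0; 0.5 0 0 -20 0 0 0; 0.5 0 0 -20 0 0 0; 0.5 0 0 -10 0 0 0; 0.5 0 0 0 0 0 0; 0.5 0 0 0 0 0 0; 0.5 0 0 0 0 0 0"}}

```text
t: 8.3
eef_pos: [0.5573, -0.1666, 0.1011]
tool_rot: [0.001, 0.206, 0.978, 0.0]
contact_force: [-0.9, 1.0, -0.0]
gripper_width: 0.498
```

{"fn": "move_arm", "kwargs": {"increments": "0.5 0 -1.2 -15 0 0 0; 0.5 0 0 -15 0 0 0; 0.5 0 0 -12 0 0 0; 0.5 0 0 -5 0 0 0; 0.5 0 0 0 0 0 0; 0 0 0 0 0 0 0; 0 0 0 0 0 0 0; 0 0 0 0 0 0 0", "newtons": 30}}

```text
t: 9.3
eef_pos: [0.5571, -0.1681, 0.0538]
tool_rot: [0.0, 0.207, 0.978, -0.0]
contact_force: [-0.0, -0.4, 3.1]
gripper_width: 0.199
```

{"fn": "move_arm", "kwargs": {"increments": "0 0 0 0 0 0 0; 0 0 0 0 0 0 0; 0 0 0 10 0 0 0; 0 0 0 20 0 0 0; 0 0 0 30 0 0 0; 0 0 0 20 0 0 0; 0 0 0 0 0 0 0; 0 0 0 0 0 0 0"}}

```text
t: 10.3
eef_pos: [0.5562, -0.1672, 0.1325]
tool_rot: [-0.001, 0.206, 0.978, 0.0]
contact_force: [-0.2, -0.2, -1.6]
gripper_width: 0.198
```

Run:
```python
from look import *
d=grab("d"); o=bot.get_obs(); print(o['eef_pos'],o['contact_force'],o['gripper_width'])
p=d["top"][0]; s=d["scene"][0]
cv2.imwrite("pics/d_z.png",np.hstack([cv2.resize(p[150:250,350:450,::-1],(400,400),interpolation=cv2.INTER_CUBIC),cv2.resize(s[170:290,110:230,::-1],(400,400),interpolation=cv2.INTER_CUBIC)]))
```

```text
[ 0.55602127 -0.16735531  0.13220313] [-0.27677525  0.25406729 -1.02703936] 0.19948432371374486
```

View pics/d_z.png

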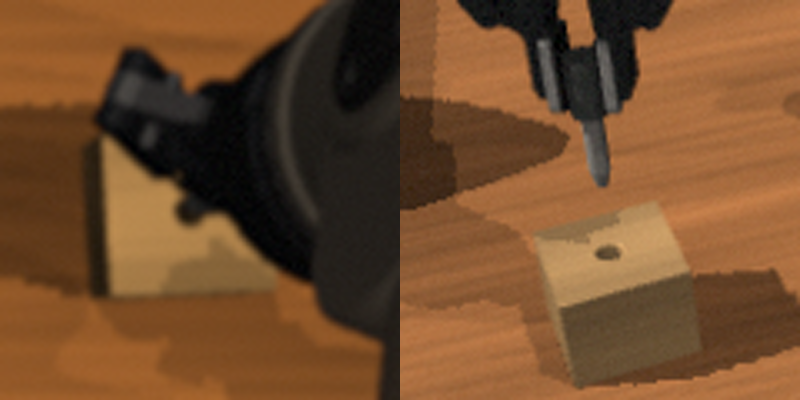

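Run:
```python
from look import *
S=vision.calibration("scene")
print(plane(S,[[170.25,224.5]],.088))
```

```text
[[ 0.55349904 -0.16650849  0.088     ]]
```

{"fn": "move_arm", "kwargs": {"increments": "0 6 20 10 0 0 0; 0 9 45 0 0 0 0; 0 9 50 0 0 0 0; 0 9 50 0 0 0 0; 0 9 50 0 0 0 0; 0 9 46 0 0 0 0; 0 6 25 0 0 0 0; 0 3 15 0 0 0 0"}}

```text
t: 11.4
eef_pos: [0.6167, 0.1337, 0.1426]
tool_rot: [-0.0, 0.206, 0.978, -0.0]
contact_force: [-0.6, -0.3, -0.4]
gripper_width: 0.195
```

{"fn": "move_arm", "kwargs": {"increments": "0 0 0 -10 0 0 0; 0 0 0 0 0 0 0; 0 0 0 0 0 0 0; 0 0 0 -10 0 0 0; 0 0 0 0 0 0 0; 0 0 0 0 0 0 0; 0 0 0 0 0 0 0; 0 0 0 0 0 0 0"}}

```text
t: 12.4
eef_pos: [0.6169, 0.1333, 0.1235]
tool_rot: [0.0, 0.206, 0.978, 0.0]
contact_force: [-0.4, -0.8, -0.0]
gripper_width: 0.199
```

Run:
```python
from look import *
d=grab("e"); o=bot.get_obs(); print(o['eef_pos'],o['contact_force'],o['gripper_width'])
p=d["top"][0]; s=d["scene"][0]
cv2.imwrite("pics/e_z.png",np.hstack([cv2.resize(p[130:230,130:230,::-1],(400,400),interpolation=cv2.INTER_CUBIC),cv2.resize(s[150:250,300:400,::-1],(400,400),interpolation=cv2.INTER_CUBIC)]))
```

```text
[0.616832   0.13330449 0.12343219] [-0.06010409  0.49077452 -0.2714008 ] 0.1967202486671055
```

View pics/e_z.png

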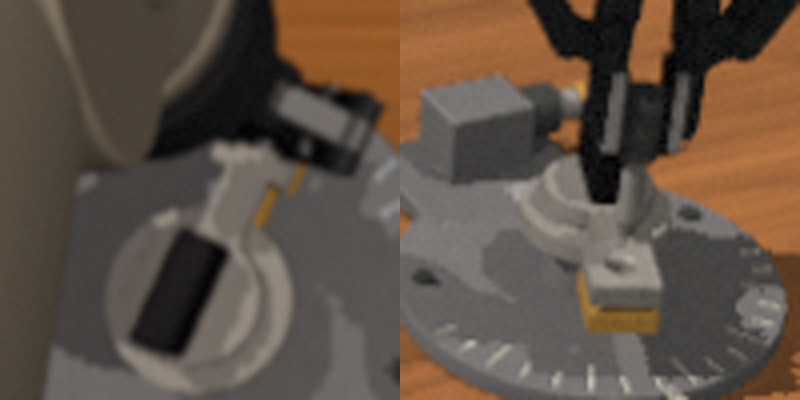

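Run:
```python
from look import *
d=pickle.load(open("e.pkl","rb"));p,z,c=d["scene"]
print(proj(c,[[.6168,.1333,.0795],[.6168,.1333,.064],[.6168,.1333,.0885],[.6168,.1333,.1195]]))
cv2.imwrite("pics/e_s.png",cv2.resize(p[170:240,320:390,::-1],(700,590),fx=0,fy=0,interpolation=cv2.INTER_CUBIC))
d=pickle.load(open("d.pkl","rb"));p,z,c=d["scene"]
print(proj(c,[[.556,-.1673,.088],[.556,-.1673,.0975],[.556,-.1673,.128],[.5569,-.1680,.05]]))
cv2.imwrite("pics/d_s.png",cv2.resize(p[180:260,135:205,::-1],(525,600),interpolation=cv2.INTER_CUBIC))
```

```text
[[355.78743782 208.45859224]
 [354.78001636 215.97860112]
 [356.38214913 204.00801629]
 [358.48709075 188.18734419]]
[[170.05393701 225.48289291]
 [169.21925806 220.46652142]
 [166.45964128 203.78816519]
 [172.95662734 245.17821339]]
```

View pics/e_s.png

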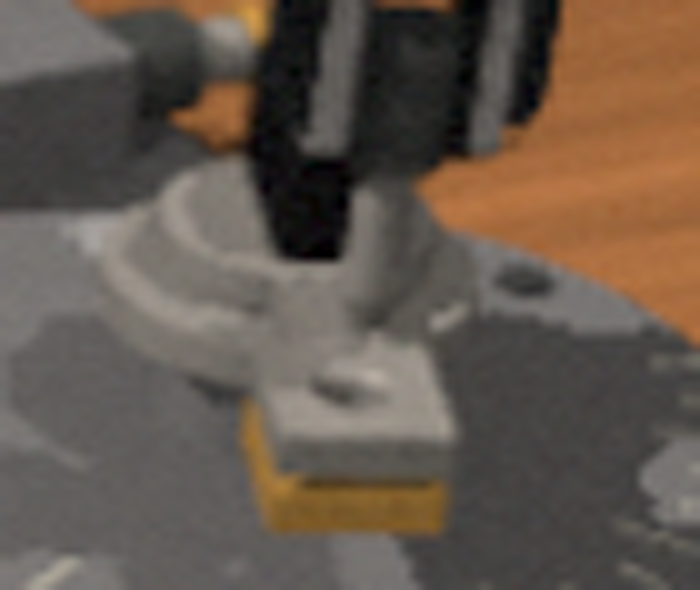

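View pics/d_s.png

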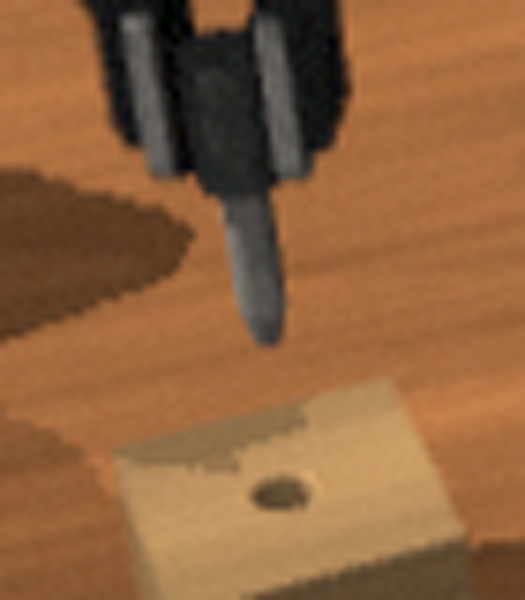

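The pin tip projects where expected, within about 0.3 px in u. I'll descend carefully and watch the force.

{"fn": "move_arm", "kwargs": {"increments": "0 0 0 -6 0 0 0; 0 0 0 -6 0 0 0; 0 0 0 -4 0 0 0; 0 0 0 -3 0 0 0; 0 0 0 -3 0 0 0; 0 0 0 0 0 0 0; 0 0 0 0 0 0 0; 0 0 0 0 0 0 0"}}

```text
t: 13.5
eef_pos: [0.6169, 0.1333, 0.1015]
tool_rot: [0.0, 0.206, 0.978, 0.0]
contact_force: [0.1, -0.2, -0.9]
gripper_width: 0.195
```

Run:
```python
from look import *
d=grab("f");p,z,c=d["scene"]; o=bot.get_obs(); print(o['eef_pos'],o['contact_force'])
cv2.imwrite("pics/f_s.png",cv2.resize(p[170:240,320:390,::-1],(590,590),fx=0,fy=0,interpolation=cv2.INTER_CUBIC))
```

```text
[0.61687253 0.13326748 0.10145351] [-0.01710028  0.17091208 -0.73046261]
```

View pics/f_s.png

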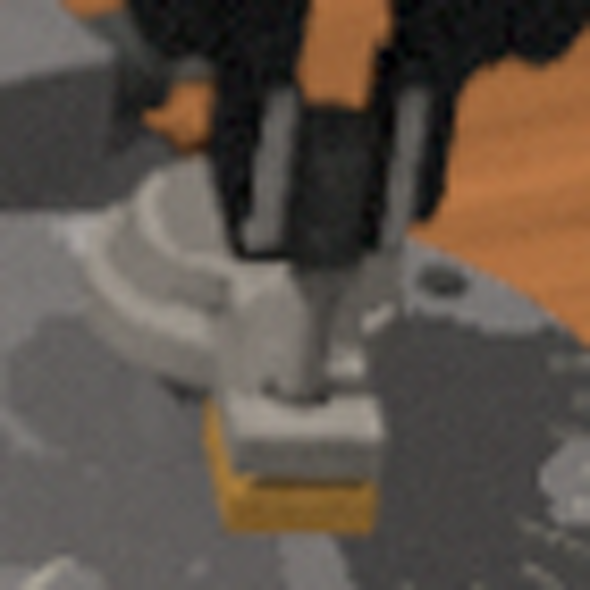

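The tip has entered the arm's hole with no contact force, so I'll go on down.

{"fn": "move_arm", "kwargs": {"increments": "0 0 0 -4 0 0 0; 0 0 0 -3 0 0 0; 0 0 0 -3 0 0 0; 0 0 0 -3 0 0 0; 0 0 0 -2 0 0 0; 0 0 0 0 0 0 0; 0 0 0 0 0 0 0; 0 0 0 0 0 0 0"}}

```text
t: 14.6
eef_pos: [0.6169, 0.1333, 0.0864]
tool_rot: [0.0, 0.206, 0.978, 0.0]
contact_force: [1.1, -0.4, -1.2]
gripper_width: 0.198
```

{"fn": "move_arm", "kwargs": {"increments": "0 0 0 -3 0 0 0; 0 0 0 -3 0 0 0; 0 0 0 -3 0 0 0; 0 0 0 0 0 0 0; 0 0 0 0 0 0 0; 0 0 0 0 0 0 0; 0 0 0 0 0 0 0; 0 0 0 0 0 0 0"}}

```text
t: 15.6
eef_pos: [0.6168, 0.1333, 0.0774]
tool_rot: [0.0, 0.206, 0.978, 0.0]
contact_force: [0.5, 0.3, -0.2]
gripper_width: 0.197
```

{"fn": "move_arm", "kwargs": {"increments": "0 0 0 -3 0 0 0; 0 0 0 -3 0 0 0; 0 0 0 -2 0 0 0; 0 0 0 -1 0 0 0; 0 0 0 0 0 0 0; 0 0 0 0 0 0 0; 0 0 0 0 0 0 0; 0 0 0 0 0 0 0"}}

```text
t: 16.6
eef_pos: [0.6168, 0.1333, 0.0684]
tool_rot: [0.0, 0.207, 0.978, 0.0]
contact_force: [-1.0, -0.0, -1.2]
gripper_width: 0.199
```

Now I'll release with the head about 0.5 mm above seating, lift, and look.

{"fn": "move_arm", "kwargs": {"increments": "0.3 0 0 -0.5 0 0 0; 0.45 0 0 0 0 0 0; 0.45 0 0 0 0 0 0; 0.45 0 0 0 0 0 0; 0.45 0 0 10 0 0 0; 0.45 0 0 20 0 0 0; 0.45 0 0 30 0 0 0; 0.45 0 0 30 0 0 0"}}

```text
t: 17.6
eef_pos: [0.6171, 0.1332, 0.1603]
tool_rot: [0.001, 0.207, 0.978, 0.0]
contact_force: [0.7, 1.1, -0.7]
gripper_width: 0.452
```

{"fn": "move_arm", "kwargs": {"increments": "0.45 -10 -30 10 0 0 0; 0.45 -10 -40 10 0 0 0; 0.45 -10 -40 0 0 0 0; 0.45 -10 -40 0 0 0 0; 0.45 -10 -40 0 0 0 0; 0.45 0 -20 0 0 0 0; 0.45 0 0 0 0 0 0; 0.45 0 0 0 0 0 0"}}

```text
t: 18.6
eef_pos: [0.5666, -0.076, 0.178]
tool_rot: [-0.0, 0.206, 0.978, 0.0]
contact_force: [1.4, 0.2, -0.2]
gripper_width: 0.448
```

Run:
```python
from look import *
d=grab("g"); p=d["top"][0]; s=d["scene"][0]; print(bot.get_obs()['contact_force'])
cv2.imwrite("pics/g_z.png",np.hstack([cv2.resize(p[130:230,150:250,::-1],(400,400),interpolation=cv2.INTER_CUBIC),cv2.resize(s[170:270,300:400,::-1],(400,400),interpolation=cv2.INTER_CUBIC)]))
P=deproj(d["top"][2],d["top"][1]); H=P[...,2]
u,v=np.meshgrid(np.arange(560),np.arange(420))
m=(u>185)&(u<210)&(v>145)&(v<175)&(H>.085)&(H<.105)
print(m.sum(),np.median(H[m]),P[m][:,:2].mean(0),u[m].mean(),v[m].mean(),plane(d["top"][2],[u[m].mean(),v[m].mean()],.094))
```

```text
[ 0.96602779 -0.36585435 -0.76296597]
138 0.09421365572587334 [0.61653952 0.13315059] 193.03623188405797 159.1014492753623 [[0.6165596  0.13317421 0.094     ]]
```

View pics/g_z.png

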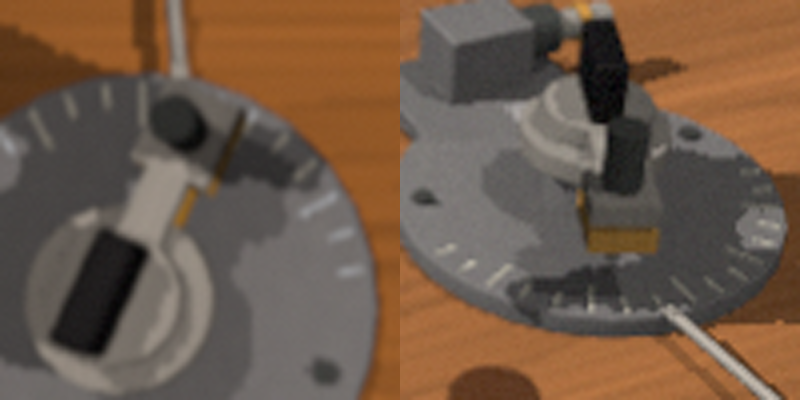

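View pics/g_scene.png

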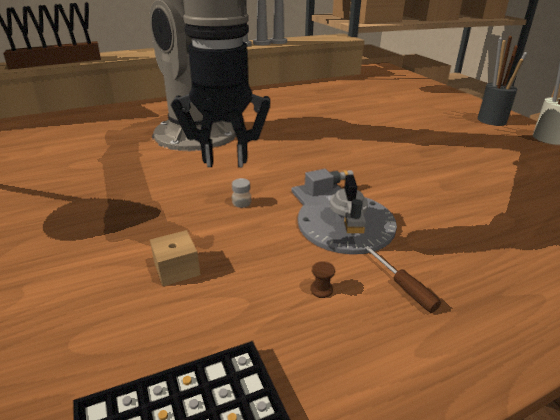

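The pin stands upright with its head on the arm. Its top is at z 0.0942, against 0.094 expected when seated, and its axis is at (0.6166, 0.1332). The bystanders are where they were and the gripper is clear, so I'll hand in.

```bash
python3 -c "
from station import bot
bot.hand_in(); print(bot.get_obs()['t'])"
```

```text
the job is handed in; nothing more can be done
the job is handed in; nothing more can be done
```

I turned the knob about 72° clockwise so the arm's hole lies over the stop's hole. I then took the pin from the block, pushed it down through both holes, released it and moved the gripper clear. The job was handed in at about 18.7 s of the 53 s allowed; it reports no verdict.

**Alignment:** both cameras put the arm's hole within about 0.7 mm of the stop's hole. The knob did not move when I let go of it.

**Pin:** from the top camera, the head's top is at 94.2 mm, against 94 mm when fully seated. Its axis is about 0.2 mm from the measured hole centre. It looks upright in both views, but I did not measure its tilt.

**Forces:** contact while the pin went in stayed under about 2 N. While I held the knob it was about 5 N.

**Stop and bystanders:** by eye, the stop, spool, jar and burnisher are where they started. I did not measure the stop's position again after the pin went in, because the arm and pin now cover its hole.

**Small disagreements:**
- In the close-up just before insertion, the arm's hole appeared about 1 px away from where I had calculated it.
- The empty hole in the wooden block also appeared about 1 px off.
- The pin still went in without resistance.

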